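# Free the jammed soap from the soap chute

### The arm

A 6-joint arm with a two-finger parallel gripper is mounted at the origin on the work surface. World frame = base frame: x ahead of the robot, y to its left, z up, the work surface at z = 0. Lengths are in m, angles in rad, forces in N, time in s.
With the tool pointing down it reaches from about 0.35 to 0.775 m from the base axis. Payload 5.5 kg.
Tool frame: the origin (TCP) lies midway between the tips of the shut fingers; the grasp point (between the pads) lies 19 mm behind it; z points along the fingers, y is the line along which they close (so a half turn about z gives the same grasp; the last joint's range is limited). The gripper opens to 85 mm and grips with 20 to 120 N. Pads are 22 mm wide; open, the fingers measure 114 mm over their backs; the gripper's body (76 mm by 85 mm) begins 54 mm behind the grasp point. The pads swing forward as they close: fully open they stand 13 mm farther back than shut.
Start: joints at [1.127, 0.313, 0.046, 1.304, 0, 1.431], TCP at [0.172, 0.549, 0.231] pointing down, gripper open.
Joint ranges: [-2.76, 2.76], [-0.86, 1.69], [-1.03, 1.26], [-2.2, 2.34], [-1.47, 1.5], [-3.14, 3.14]. Speed limits (rad/s): [2.57, 2.57, 3.14, 3.14, 3.14, 3.14].

### API

Orientations are given as a unit quaternion [w, x, y, z].
In Python, from workcell import env gives the robot as it stands. The module is installed in compiled form; this text tells all that it offers.
- The arm moves only by the tool carry_out, never from a script. Its argument "series" is a list of rows, each an object with "delta_rot": the turn, a rotation vector about the world's x, y, z normalised to -1 to 1, where 1 is 0.1 rad, a list of three; "travel": the shift along the world's x, y, z normalised to -1 to 1, where 1 is 0.025 m, a list of three; "fingers": the closure, from -1 (fully open) to 1 (shut). In form: [{"delta_rot": [ax, ay, az], "travel": [tx, ty, tz], "fingers": fingers}, ...]. A call has 1 to 5 rows; each row shifts and turns the commanded pose from where the row before left it; what a row does not reach is not made up. A row lasts 1/8 s, in which the tool goes at most 62.5 mm and 10.7 degrees, less where a joint would pass 70% of its speed; a pose out of reach is approached as far as the arm can. A call with a number of a shift or a turn outside -1 to 1 is refused whole. A call with a gripper value outside its range is refused whole. The fingers move at their own pace and stop on an object; "squeeze" is the grip in N (left out, the last holds). Time passes only in rows, so rows that do not move let the fingers close. It gives the time, the measured TCP pose, the force, the opening and the grip force at its end, in the units of the state.
- env.get_state(): the state, without advancing time (a new reading comes with each control period).
- env.read_camera(name): name is "scene" or "side" or "wrist"; returns a dict with "color" (420x560x3 uint8, red, green, blue), "fx", "fy", "cx", "cy" (pixels), "D" ([k1, k2, p1, p2, k3] as OpenCV has them; the pictures are not rectified), "world_from_camera" (4x4, takes a point from camera to world coordinates); the wrist camera has in their place "hand_eye" (4x4, takes a point from camera to tool coordinates, whose origin is the TCP and whose axes are the flange's). Camera axes: x right, y up, looking along -z (the intrinsics and any distortion apply to the point x, -y, -z); pixel columns grow to the right and rows downward; lengths in m; the calibration is good to about 2 mm. A picture is of the moment at which its call begins: read the wrist's pose just before it. There is no depth.
- env.hand_in(): hands the job in; it is judged then, once.
The state is a dict: "clock": time; "joint_pos": joint angles; "qvel": joint speeds; "tau": joint torques, N m; "tcp_pos": TCP position; "orientation": TCP orientation; "wrist_force": force on the tool from outside, world axes, zero at the start; "ft_torque": the same for the moment, N m; "finger_gap": finger opening in m; "grip_force": force on a finger pad.
Only numpy, scipy, OpenCV 4.12 (cv2) and the standard library are available. Lean on these libraries where they do the work, as an engineer would, in place of code of your own. Each camera call takes 0.05 s, during which the arm holds its last target. There are 200 camera calls.

### The job

The bar of soap in the sloping steel soap chute has slid down and jammed under the two inturned lips at the low end. Nudge it back up the chute until it is clear of the lips and tall walls, then lift it out and lay it flat on the bottom of the wide, shallow coconut-wood bowl. Leave the small wooden cup where it stands.

Things in the scene. Friction and masses are not known exactly. Their poses are not given: they have to be found in the camera images.
- soap: Cream rectangular bar of soap, 78 mm long (its x), 58 wide (y), 26 tall, about 120 g. Origin at the centre of its underside, z up. Starts in the chute, x up the slope, lower end face within 1 mm of the end tabs. (The round cake of soap on the table is another thing.)
- chute: Fixed steel trough on wooden feet, 200 mm long, 62 wide inside, 67 outside. Origin on the table under the low edge of its floor, mid-width; x level, towards the high end; y across; z up. Floor rises 8 deg: s mm up the slope it is at x = 0.99 s, z = 22 + 0.139 s. Side walls 31.5 mm tall for s = 0-70, then only 6 mm, so soap can be gripped by its long sides there. Soap stays on the slope where left.
- slot (a point): Middle of the low edge of the chute floor. From here to s = 34 mm two lips turn in 8 mm from the walls, 29 to 31.5 mm above the floor, and hold the soap down; the slot between them is 46 mm wide. Two end tabs, each 8 mm wide, 2.5 thick and as tall as the lips, fill only the corners, so closed fingers pass between and can push the soap's lower end face. Clear table beyond.
- bowl: Loose round coconut-wood bowl, wide and shallow: 170 mm across the rim, 34 mm high, walls flaring out, flat inner floor about 120 mm across, 6 mm above its underside. Origin at the centre of its underside, z up. It stands on the table to the left or right of the chute.
- cup: Loose small round cup of the same dark wood, 76 mm across the rim, 75 mm high, on the other side of the chute from the bowl. Not the place for the soap; to be left standing where it is. Origin at the centre of its underside, z up.
Mind the look-alikes: they are no part of the job. Several things look just like the bowl: the one meant starts farthest to the robot's left.

How it is judged:
By the outcome, as a careful person would: the job done as asked, in the order asked, and still so for the second after the job is handed in, with the robot touching nothing.
It also fails if it takes over 54 s, if anything falls off the work surface, if the arm or the gripper's body presses on something with over 40 N, if the wrist force passes 120 N, or if a joint passes its speed limit or range.

## Working session

There is one attempt and no reset: what is moved stays moved. The work goes in short steps, Python scripts to look and compute and a tool call to move; the robot and the scene stay as the last step left them, time stands still between calls to the robot, and variables do not carry over. Pictures are saved under pics/ and viewed, at most 13 in all, crops included, and the job is handed in when it is done.

Besides the shell and the picture viewer there is one more tool, called after "Request:" as name(argument=value, ...), one argument or row to a line, values as JSON. carry_out: Moves the arm, as the interface text tells. Its arguments: {"type":"object","properties":{"series":{"type":"array","items":{"type":"object","properties":{"delta_rot":{"type":"array","items":{"type":"number"}},"travel":{"type":"array","items":{"type":"number"}},"fingers":{"type":"number"}}}},"squeeze":{"type":"number"}},"required":["series"]}

```bash
mkdir -p pics
cat > h.py <<'E'
import numpy as np, cv2, pickle
from workcell import env
from scipy.spatial.transform import Rotation as R
def shot(n,f):
    s=env.get_state(); c=env.read_camera(n)
    if n=="wrist":
        q=s["orientation"]; T=np.eye(4); T[:3,:3]=R.from_quat([q[1],q[2],q[3],q[0]]).as_matrix(); T[:3,3]=s["tcp_pos"]
        c["W"]=T@np.array(c["hand_eye"])
    else: c["W"]=np.array(c["world_from_camera"])
    cv2.imwrite(f"pics/{f}.png",c["color"][:,:,::-1]); pickle.dump(c,open(f"pics/{f}.pkl","wb")); return c
def load(f): return pickle.load(open(f"pics/{f}.pkl","rb"))
def K(c): return np.array([[c["fx"],0,c["cx"]],[0,c["fy"],c["cy"]],[0,0,1.]])
def px2z(c,uv,z):
    p=cv2.undistortPoints(np.array(uv,float).reshape(-1,1,2),K(c),np.array(c["D"],float)).reshape(-1,2)
    d=np.c_[p[:,0],-p[:,1],-np.ones(len(p))]@c["W"][:3,:3].T; o=c["W"][:3,3]
    z=np.broadcast_to(z,len(p)); return o+d*((z-o[2])/d[:,2])[:,None]
def proj(c,P):
    q=(np.array(P,float)-c["W"][:3,3])@c["W"][:3,:3]; q=q*[1,-1,-1]
    return cv2.projectPoints(q,np.zeros(3),np.zeros(3),K(c),np.array(c["D"],float))[0].reshape(-1,2)
E
python3 -c "
from h import *
for n in ['scene','side','wrist']:
    c=shot(n,n+'0'); print(n,c['fx'],c['D'],np.round(c['W'],3).tolist())
a=[cv2.imread(f'pics/{n}0.png') for n in ['scene','side']]
s=env.get_state();print(s)
"
```

```text
scene 386.80929839114424 [0.00428567 0.         0.         0.         0.        ] [[0.252, -0.596, 0.762, 1.09], [0.968, 0.143, -0.208, -0.256], [0.015, 0.79, 0.613, 0.619], [0.0, 0.0, 0.0, 1.0]]
side 497.79912702348827 [-0.18117418  0.          0.          0.          0.        ] [[0.96, 0.196, -0.2, 0.179], [-0.28, 0.681, -0.676, -0.822], [0.003, 0.705, 0.709, 0.834], [0.0, 0.0, 0.0, 1.0]]
wrist 360.08641375849686 [-0.06574211  0.          0.          0.          0.        ] [[0.298, -0.917, -0.264, 0.105], [0.954, 0.286, 0.084, 0.569], [-0.002, -0.277, 0.961, 0.372], [0.0, 0.0, 0.0, 1.0]]
{'clock': 0.15, 'joint_pos': array([1.12737373e+00, 3.13843256e-01, 4.52648193e-02, 1.30356596e+00,
       2.44502981e-05, 1.43121516e+00]), 'qvel': array([-0.00017606, -0.00228782,  0.0041061 ,  0.00056803, -0.00035745,
       -0.00135352]), 'tau': array([ 2.19045913e-03, -4.81064737e+01,  2.98815644e+01,  1.39432374e-02,
       -1.20103805e-04,  9.83039911e-06]), 'tcp_pos': array([0.17187125, 0.54834096, 0.23061513]), 'orientation': array([-2.05420881e-04,  1.51336976e-01,  9.88482001e-01, -6.42085750e-04]), 'wrist_force': array([0.16773799, 0.20341998, 0.12741743]), 'ft_torque': array([ 0.03979896,  0.00679519, -0.03159888]), 'grip_force': 0.0, 'finger_gap': 0.08531368881494757}
```

View pics/scene0.png

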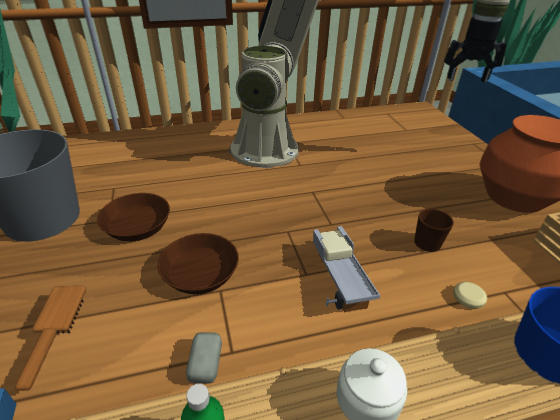

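View pics/side0.png

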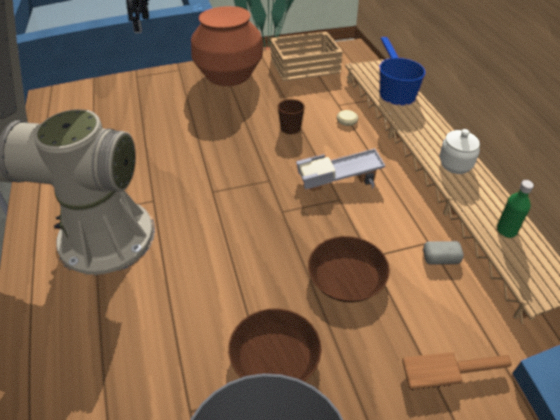

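The scene view looks back at the robot, so its left is image right. The two bowls are at (135,218) and (198,265), and the farthest left is (198,265), which is (348,270) in the side view. The chute is at (345,265) and the cup at (433,230). I'll enlarge the chute and the bowl.

```bash
python3 -c "
from h import *
a=cv2.imread('pics/scene0.png')[222:312,300:390]; b=cv2.imread('pics/side0.png')[145:193,290:390]
cv2.imwrite('pics/crop1.png',np.hstack([cv2.resize(a,None,fx=6,fy=6,interpolation=2)]))
cv2.imwrite('pics/crop2.png',cv2.resize(b,None,fx=8,fy=8,interpolation=2))
"
```

```text
(no output)
```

View pics/crop1.png

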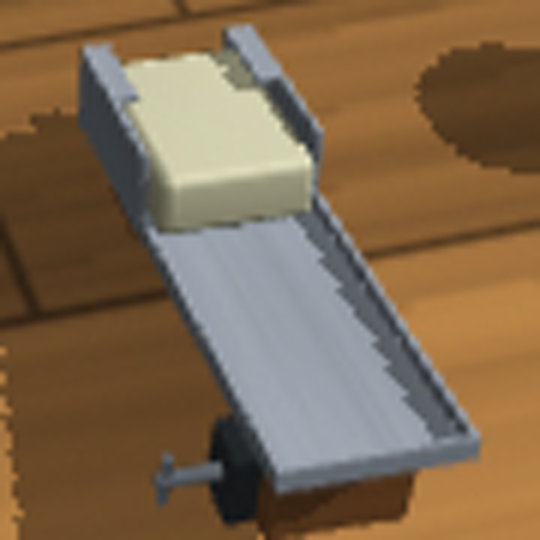

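View pics/crop2.png

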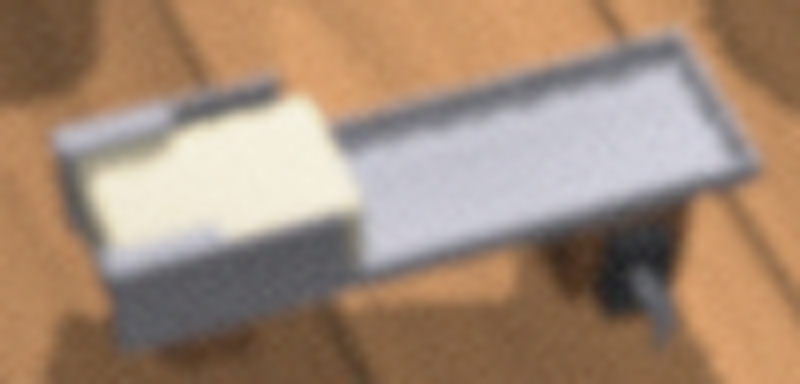

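The crops show the top outer corners of the chute, which I'll fit. In crop1 the low end is (85,45) and (226,30), and the high end is (275,472) and (480,437). In crop2 the low end is (105,265) and (55,135), and the high end is (757,165) and (683,32).

```bash
cat > fit.py <<'E'
from h import *
from scipy.optimize import least_squares
sc,si=load('scene0'),load('side0')
un=lambda p,k,o:(np.array(p)+.5)/k-.5+np.array(o)
M=[(0,-33.5,31.5),(0,33.5,31.5),(200,-33.5,6),(200,33.5,6),(70,33.5,31.5)]
A=un([(82,45),(226,30),(275,472),(480,437),(322,130)],6,(300,222))
M2=[(0,-33.5,31.5),(0,33.5,31.5),(200,-33.5,6),(200,33.5,6),(70,33.5,31.5),(70,-33.5,31.5)]
B=un([(105,265),(55,135),(757,165),(683,32),(278,78),(358,210)],8,(290,145))
def loc(m): s,y,n=np.array(m,float).T; return np.c_[.9903*s-.1392*n,y,22+.1392*s+.9903*n]/1000
def W(p,m):
    c,s_=np.cos(p[2]),np.sin(p[2]); L=loc(m); return np.c_[p[0]+c*L[:,0]-s_*L[:,1],p[1]+s_*L[:,0]+c*L[:,1],L[:,2]]
f=lambda p,w=(1,1):np.r_[((proj(sc,W(p,M))-A)*w[0]).ravel(),((proj(si,W(p,M2))-B)*w[1]).ravel()]
if __name__=="__main__":
    for w in [(1,1),(1,0),(0,1)]:
        r=least_squares(lambda p:f(p,w),[.55,0,0],x_scale=.01); print(r.x,np.round(f(r.x),1).reshape(-1,2).tolist())
    # bowl: ellipse of dark brown rim, refined by reprojection
    t=np.linspace(0,2*np.pi,200,endpoint=False); circ=lambda x,y,r,z:np.c_[x+r*np.cos(t),y+r*np.sin(t),0*t+z]
    for n,c,box in [('scene',sc,(155,232,242,297)),('side',si,(303,233,395,305))]:
        u0,v0,u1,v1=box; im=c['color'][v0:v1,u0:u1]; hsv=cv2.cvtColor(im,cv2.COLOR_RGB2HSV)
        m=((hsv[...,2]<105)).astype(np.uint8); k=cv2.connectedComponentsWithStats(m); i=1+np.argmax(k[2][1:,4])
        print(n,'mask bbox',k[2][i,:4]+[u0,v0,0,0],k[2][i,4])
E
python3 fit.py
```

```text
[ 0.48420526  0.03093254 -0.02948571] [[-0.6, 1.2], [3.7, -0.3], [0.0, -0.5], [-0.3, -0.7], [-0.2, 0.3], [2.1, 2.0], [0.6, 0.5], [-0.2, 0.3], [-1.3, 0.3], [-0.1, 0.2], [-1.3, 1.0]]
[ 0.4842299   0.02853345 -0.01602414] [[-1.5, 1.5], [2.6, -0.2], [0.3, -0.3], [-0.3, -0.9], [-1.0, 0.3], [2.7, 2.7], [0.7, 1.2], [-0.0, 0.2], [-1.5, 0.2], [-0.0, 0.6], [-0.8, 1.4]]
[ 0.48516667  0.03551225 -0.05457679] [[1.5, 0.9], [5.9, -0.1], [-0.2, -0.5], [-0.1, -0.0], [1.4, 0.6], [1.6, 0.7], [0.7, -0.8], [-0.1, 0.4], [-0.7, 0.3], [0.2, -0.7], [-1.7, 0.2]]
scene mask bbox [155 233  87  64] 4408
side mask bbox [309 237  80  68] 4361
```

```bash
python3 -c "
from h import *
a=cv2.imread('pics/scene0.png')[225:300,150:250]; b=cv2.imread('pics/side0.png')[230:305,300:400]
cv2.imwrite('pics/crop3.png',np.hstack([cv2.resize(x,None,fx=4,fy=4,interpolation=2) for x in (a,b)]))
"
```

```text
(no output)
```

View pics/crop3.png

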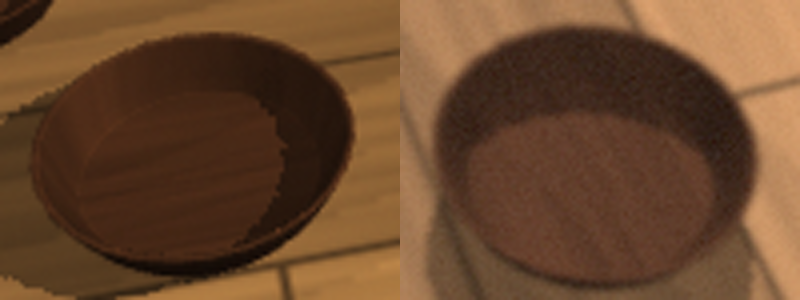

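```bash
sed -i 's/(226,30)/(254,28)/; s/(105,265)/(113,276)/' fit.py
cat >> fit.py <<'E'
    def g(p):
        C=circ(p[0],p[1],.085,.034); a=proj(sc,C); b=proj(si,C)
        return [a[:,0].min()-157.8,a[:,0].max()-238.4,a[:,1].min()-232.8,b[:,0].min()-308.6,b[:,0].max()-389.1,b[:,1].min()-236.2]
    r=least_squares(g,[.55,-.25],x_scale=.01); print('bowl',r.x,np.round(g(r.x),1))
    print('cup',px2z(sc,[(434,217)],.075),px2z(si,[(291,107)],.075))
E
python3 fit.py
```

```text
[ 0.48477971  0.03284411 -0.04010721] [[0.3, 1.1], [-0.0, 0.2], [-0.0, -0.4], [-0.2, -0.3], [0.5, 0.5], [1.0, 0.1], [0.7, -0.0], [-0.1, 0.3], [-1.0, 0.3], [0.1, -0.2], [-1.4, 0.7]]
[ 0.48441783  0.03265273 -0.03873238] [[0.2, 1.1], [-0.2, 0.1], [-0.1, -0.6], [-0.3, -0.5], [0.4, 0.4], [0.9, 0.2], [0.6, 0.0], [-0.2, 0.3], [-1.1, 0.3], [-0.0, -0.1], [-1.5, 0.7]]
[ 0.48523556  0.0335537  -0.04258507] [[0.7, 1.2], [0.4, 0.3], [0.2, -0.3], [0.0, -0.1], [0.8, 0.6], [1.0, -0.1], [0.8, -0.3], [0.0, 0.2], [-0.8, 0.2], [0.2, -0.4], [-1.3, 0.5]]
scene mask bbox [155 233  87  64] 4408
side mask bbox [309 237  80  68] 4361
bowl [ 0.49026069 -0.25891539] [-0.9  0.6 -0.1 -1.3  1.2 -0.7]
cup [[0.52323771 0.27007938 0.075     ]] [[0.52722398 0.26691516 0.075     ]]
```

Request:
carry_out(
  series=[
    {"travel": [0.57,-1,0],"delta_rot": [0,0,0.53],"fingers": 1},
    {"travel": [0.57,-1,0],"delta_rot": [0,0,0.53],"fingers": 1},
    {"travel": [0.57,-1,0],"delta_rot": [0,0,0.53],"fingers": 1},
    {"travel": [0.57,-1,0],"delta_rot": [0,0,0.53],"fingers": 1},
    {"travel": [0.57,-1,0],"delta_rot": [0,0,0.53],"fingers": 1},
  ],
  squeeze=30,
)

```text
clock: 0.78
tcp_pos: [0.2435, 0.4227, 0.2311]
orientation: [-0.0, 0.018, 1.0, -0.0]
wrist_force: [0.1, -0.3, -0.6]
finger_gap: 0.0004
grip_force: 0.0
```

Request:
carry_out(
  series=[
    {"travel": [0.57,-1,0],"delta_rot": [0,-0.28,0],"fingers": 1},
    {"travel": [0.57,-1,0],"delta_rot": [0,-0.28,0],"fingers": 1},
    {"travel": [0.57,-1,0],"delta_rot": [0,-0.28,0],"fingers": 1},
    {"travel": [0.57,-1,0],"delta_rot": [0,-0.28,0],"fingers": 1},
    {"travel": [0.57,-1,0],"delta_rot": [0,-0.28,0],"fingers": 1},
  ],
)

```text
clock: 1.4
tcp_pos: [0.3147, 0.2977, 0.2311]
orientation: [0.07, 0.019, 0.997, 0.001]
wrist_force: [0.5, 0.3, 0.3]
finger_gap: 0.0001
grip_force: 0.0
```

Request:
carry_out(
  series=[
    {"travel": [0.5,-1,0],"delta_rot": [0,0,0],"fingers": 1},
    {"travel": [0.5,-1,0],"delta_rot": [0,0,0],"fingers": 1},
    {"travel": [0.5,-1,0],"delta_rot": [0,0,0],"fingers": 1},
    {"travel": [0.5,-1,0],"delta_rot": [0,0,0],"fingers": 1},
    {"travel": [0.5,-1,0],"delta_rot": [0,0,0],"fingers": 1},
  ],
)

```text
clock: 2.02
tcp_pos: [0.3771, 0.1728, 0.2312]
orientation: [0.07, 0.019, 0.997, 0.001]
wrist_force: [0.1, -0.8, 0.4]
finger_gap: 0.0002
grip_force: 0.0
```

Request:
carry_out(
  series=[
    {"travel": [0.4,-1,0],"delta_rot": [0,0,0],"fingers": 1},
    {"travel": [0.4,-1,0],"delta_rot": [0,0,0],"fingers": 1},
    {"travel": [0.4,-1,0],"delta_rot": [0,0,0],"fingers": 1},
    {"travel": [0.4,-1,0],"delta_rot": [0,0,0],"fingers": 1},
    {"travel": [0,0,0],"delta_rot": [0,0,0],"fingers": 1},
  ],
)

```text
clock: 2.65
tcp_pos: [0.4173, 0.0726, 0.2311]
orientation: [0.07, 0.021, 0.997, 0.001]
wrist_force: [-0.1, -0.6, 0.4]
finger_gap: 0.0
grip_force: 0.0
```

Request:
carry_out(
  series=[
    {"travel": [0,-0.77,-0.5],"delta_rot": [0,0,0],"fingers": 1},
    {"travel": [0,-0.77,-0.5],"delta_rot": [0,0,0],"fingers": 1},
    {"travel": [0,0,0],"delta_rot": [0,0,0],"fingers": 1},
  ],
)

```text
clock: 3.02
tcp_pos: [0.4158, 0.0354, 0.2054]
orientation: [0.069, 0.02, 0.997, 0.002]
wrist_force: [0.2, -0.2, 0.5]
finger_gap: -0.0001
grip_force: 0.0
```

```bash
python3 -c "
from h import *
from fit import W
c=shot('wrist','wrist1'); p=[.4848,.0328,-.0405]
im=c['color'][:,:,::-1].copy()
im=cv2.resize(im,None,fx=1.4,fy=1.4,interpolation=2)
for P in W(p,[(0,-33.5,31.5),(0,33.5,31.5),(70,33.5,31.5),(70,-33.5,31.5),(200,-33.5,6),(200,33.5,6)]):
    u=proj(c,[P])[0]; print(u); cv2.circle(im,tuple(int(v) for v in np.round(u*1.4)),3,(0,0,255),1)
cv2.imwrite('pics/w1.png',im)
"
```

```text
[241.3151296  235.18365244]
[316.47639914 235.08209161]
[314.1701112  304.21856663]
[243.57920658 304.38943973]
[249.16689139 392.76794136]
[308.33157374 392.54886403]
```

View pics/w1.png

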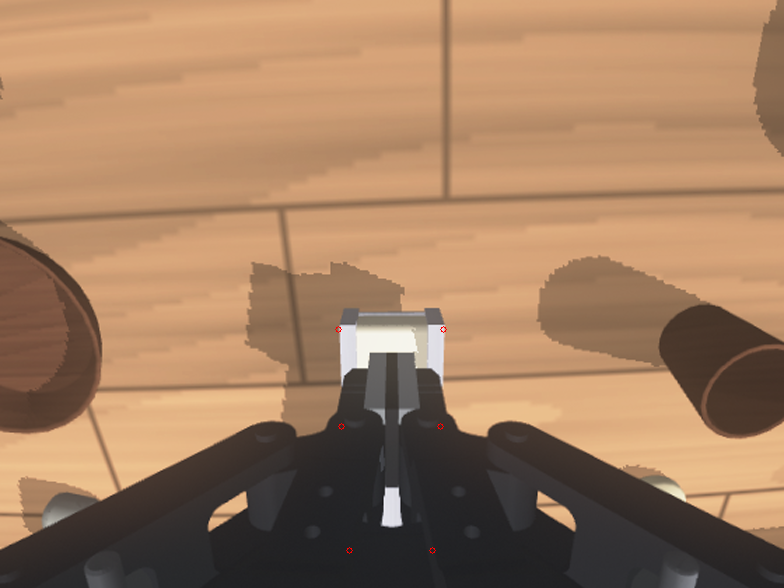

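The chute in the wrist image spans columns 340–443 at row ~325, matching the fitted lip corners (338–443, row 329). I'll descend behind the low end.

Request:
carry_out(
  series=[
    {"travel": [0.29,-0.01,-1],"delta_rot": [0,0,0],"fingers": 1},
    {"travel": [0.29,-0.01,-1],"delta_rot": [0,0,0],"fingers": 1},
    {"travel": [0.29,-0.01,-1],"delta_rot": [0,0,0],"fingers": 1},
    {"travel": [0.29,-0.01,-1],"delta_rot": [0,0,0],"fingers": 1},
    {"travel": [0.29,-0.01,-1],"delta_rot": [0,0,0],"fingers": 1},
  ],
)

```text
clock: 3.7
tcp_pos: [0.454, 0.0352, 0.0813]
orientation: [0.071, 0.019, 0.997, 0.002]
wrist_force: [-0.1, -0.1, -0.1]
finger_gap: 0.0001
grip_force: 0.0
```

Request:
carry_out(
  series=[
    {"travel": [0,0,-0.7],"delta_rot": [0,0,0],"fingers": 1},
    {"travel": [0,0,-0.7],"delta_rot": [0,0,0],"fingers": 1},
    {"travel": [0,0,-0.6],"delta_rot": [0,0,0],"fingers": 1},
    {"travel": [0,0,0],"delta_rot": [0,0,0],"fingers": 1},
  ],
)

```text
clock: 4.2
tcp_pos: [0.4526, 0.0351, 0.0308]
orientation: [0.069, 0.019, 0.997, 0.002]
wrist_force: [0.0, 0.4, -0.1]
finger_gap: -0.0002
grip_force: 0.0
```

```bash
python3 -c "
from h import *
s=env.get_state(); print(s['tcp_pos'],s['orientation'])
a=shot('scene','s2')['color'][215:315,295:395,::-1]; b=shot('side','d2')['color'][130:195,270:390,::-1]
b=cv2.resize(b,None,fx=4,fy=4,interpolation=2); a=cv2.resize(a,None,fx=3,fy=3,interpolation=2)
o=np.zeros((560,480,3),np.uint8); o[:300,:300]=a; o[300:,:480]=b; cv2.imwrite('pics/v2.png',o)
"
```

```text
[0.45255439 0.03509201 0.03080328] [0.06898773 0.01872514 0.99744028 0.00171757]
```

View pics/v2.png

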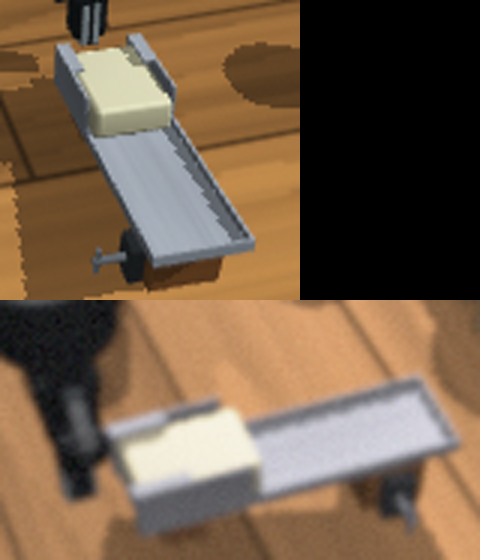

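Request:
carry_out(
  series=[
    {"travel": [0.24,-0.03,-0.03],"delta_rot": [0,0,0],"fingers": 1},
    {"travel": [0.24,-0.03,-0.03],"delta_rot": [0,0,0],"fingers": 1},
    {"travel": [0.24,-0.01,0.033],"delta_rot": [0,0,0],"fingers": 1},
    {"travel": [0.24,-0.01,0.033],"delta_rot": [0,0,0],"fingers": 1},
    {"travel": [0.24,-0.01,0.033],"delta_rot": [0,0,0],"fingers": 1},
  ],
)

```text
clock: 4.92
tcp_pos: [0.483, 0.0317, 0.0321]
orientation: [0.069, 0.019, 0.997, 0.001]
wrist_force: [-2.4, -0.0, 1.2]
finger_gap: 0.0002
grip_force: 1.2
```

Request:
carry_out(
  series=[
    {"travel": [0.24,-0.006,0.034],"delta_rot": [0,0,0],"fingers": 1},
    {"travel": [0.24,-0.006,0.034],"delta_rot": [0,0,0],"fingers": 1},
    {"travel": [0.24,-0.006,0.034],"delta_rot": [0,0,0],"fingers": 1},
    {"travel": [0.24,-0.006,0.034],"delta_rot": [0,0,0],"fingers": 1},
    {"travel": [0.24,-0.006,0.034],"delta_rot": [0,0,0],"fingers": 1},
  ],
)

```text
clock: 5.55
tcp_pos: [0.5137, 0.031, 0.0366]
orientation: [0.07, 0.019, 0.997, 0.001]
wrist_force: [-0.7, 0.1, -0.6]
finger_gap: -0.0004
grip_force: 0.4
```

Request:
carry_out(
  series=[
    {"travel": [0.24,-0.006,0.034],"delta_rot": [0,0,0],"fingers": 1},
    {"travel": [0.24,-0.006,0.034],"delta_rot": [0,0,0],"fingers": 1},
    {"travel": [0.24,-0.006,0.034],"delta_rot": [0,0,0],"fingers": 1},
    {"travel": [0.24,-0.006,0.034],"delta_rot": [0,0,0],"fingers": 1},
    {"travel": [0.24,-0.006,0.034],"delta_rot": [0,0,0],"fingers": 1},
  ],
)

```text
clock: 6.18
tcp_pos: [0.5437, 0.0302, 0.0409]
orientation: [0.07, 0.019, 0.997, 0.001]
wrist_force: [-1.0, -0.1, -0.5]
finger_gap: 0.0002
grip_force: 0.4
```

Request:
carry_out(
  series=[
    {"travel": [0.24,-0.006,0.034],"delta_rot": [0,0,0],"fingers": 1},
    {"travel": [0.24,-0.006,0.034],"delta_rot": [0,0,0],"fingers": 1},
    {"travel": [0.1,-0.006,0.014],"delta_rot": [0,0,0],"fingers": 1},
    {"travel": [0,0,0],"delta_rot": [0,0,0],"fingers": 1},
  ],
)

```text
clock: 6.68
tcp_pos: [0.5583, 0.0297, 0.043]
orientation: [0.07, 0.019, 0.997, 0.001]
wrist_force: [-0.2, 0.2, -0.0]
finger_gap: 0.0002
grip_force: 0.0
```

```bash
python3 -c "
from h import *
a=shot('scene','s3')['color'][215:315,295:395,::-1]; b=shot('side','d3')['color'][130:195,270:390,::-1]
b=cv2.resize(b,None,fx=5,fy=5,interpolation=2)[:, :600]; a=cv2.resize(a,None,fx=4,fy=4,interpolation=2)[130:]
o=np.zeros((595,600,3),np.uint8); o[:270,:400]=a; o[270:,:600]=b; cv2.imwrite('pics/v3.png',o)
"
```

```text
(no output)
```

View pics/v3.png

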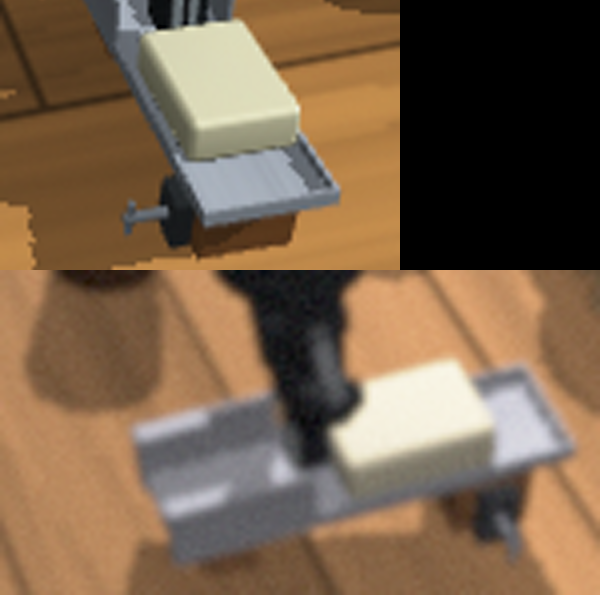

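The soap (v3: side view, corners ~(345,490)–(495,455)) is past the tall walls, with s about 87–165 mm. I'll back off, rise, go over its centre with open fingers, and then descend.

Request:
carry_out(
  series=[
    {"travel": [-0.32,0,0],"delta_rot": [0,0,0],"fingers": 1},
    {"travel": [-0.12,0,0.88],"delta_rot": [0,0,0],"fingers": 1},
    {"travel": [-0.12,0,0.88],"delta_rot": [0,0,0],"fingers": 1},
    {"travel": [-0.12,0,0.88],"delta_rot": [0,0,0],"fingers": 1},
    {"travel": [0.39,-0.01,0],"delta_rot": [0,0,0],"fingers": -1},
  ],
)

```text
clock: 7.4
tcp_pos: [0.5511, 0.0295, 0.1106]
orientation: [0.072, 0.019, 0.997, 0.001]
wrist_force: [1.0, 1.0, -1.5]
finger_gap: 0.0172
grip_force: 0.0
```

Request:
carry_out(
  series=[
    {"travel": [0.78,-0.02,0],"delta_rot": [0,0,0],"fingers": -1},
    {"travel": [0.78,-0.02,0],"delta_rot": [0,0,0],"fingers": -1},
    {"travel": [0.39,-0.01,0],"delta_rot": [0,0,0],"fingers": -1},
    {"travel": [0,0,0],"delta_rot": [0,0,0],"fingers": -1},
  ],
)

```text
clock: 7.9
tcp_pos: [0.5993, 0.0282, 0.1079]
orientation: [0.069, 0.019, 0.997, 0.001]
wrist_force: [-0.1, -0.4, 0.1]
finger_gap: 0.0853
grip_force: 0.0
```

```bash
python3 -c "
from h import *
from fit import W
c=shot('wrist','w4'); p=[.4848,.0328,-.0405]
im=cv2.resize(c['color'][:,:,::-1],None,fx=1.4,fy=1.4,interpolation=2)
for P in W(p,[(87,-29,26),(87,29,26),(165,29,26),(165,-29,26),(70,-33.5,31.5),(70,33.5,31.5)]):
    u=proj(c,[P])[0]; print(np.round(u*1.4)); cv2.circle(im,tuple(int(v) for v in np.round(u*1.4)),3,(0,0,255),1)
cv2.imwrite('pics/w4o.png',im)
"
```

```text
[313. 233.]
[470. 234.]
[461. 420.]
[321. 421.]
[296. 188.]
[487. 189.]
```

View pics/w4o.png

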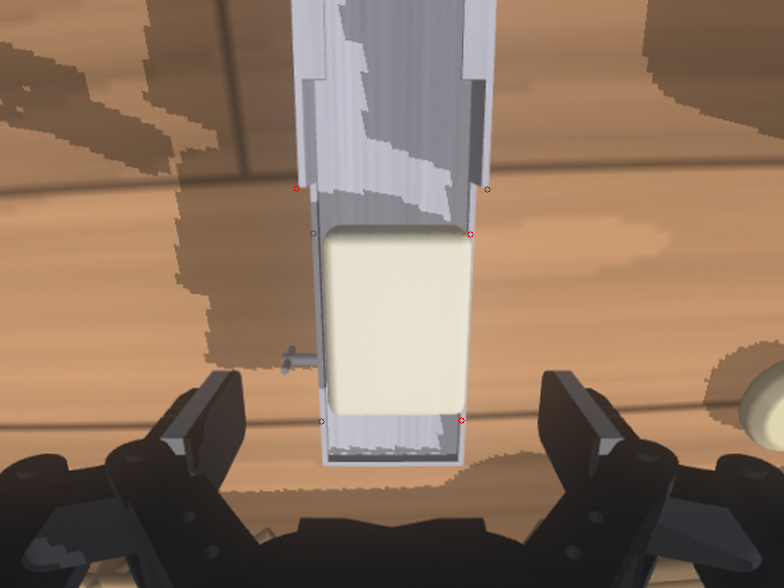

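The soap's top runs (325,228)–(468,413), about 2 mm further down the slope and 1.5 mm left of prediction. It's square to the fingers, so I'll descend and grip.

Request:
carry_out(
  series=[
    {"travel": [0.08,0.02,-0.7],"delta_rot": [0,0,0],"fingers": -1},
    {"travel": [0.08,0.02,-0.7],"delta_rot": [0,0,0],"fingers": -1},
    {"travel": [0.08,0,-0.6],"delta_rot": [0,0,0],"fingers": -1},
    {"travel": [0.07,0,-0.55],"delta_rot": [0,0,0],"fingers": -1},
    {"travel": [0,0,0],"delta_rot": [0,0,0],"fingers": -1},
  ],
  squeeze=30,
)

```text
clock: 8.57
tcp_pos: [0.6059, 0.0294, 0.0437]
orientation: [0.069, 0.019, 0.997, 0.002]
wrist_force: [-0.3, 1.1, -0.3]
finger_gap: 0.0851
grip_force: 0.0
```

Request:
carry_out(
  series=[
    {"travel": [0,0,0],"delta_rot": [0,0,0],"fingers": 0.2},
    {"travel": [0,0,0],"delta_rot": [0,0,0],"fingers": 1},
    {"travel": [0,0,0],"delta_rot": [0,0,0],"fingers": 1},
    {"travel": [0,0,0],"delta_rot": [0,0,0],"fingers": 1},
  ],
)

```text
clock: 9.07
tcp_pos: [0.6077, 0.0292, 0.046]
orientation: [0.071, 0.019, 0.997, 0.001]
wrist_force: [-0.8, 0.2, 5.0]
finger_gap: 0.0572
grip_force: 33.6
```

Request:
carry_out(
  series=[
    {"travel": [-0.03,0,0.2],"delta_rot": [0,0,0],"fingers": 1},
    {"travel": [-0.07,0,0.5],"delta_rot": [0,0,0],"fingers": 1},
    {"travel": [-0.1,0,0.8],"delta_rot": [0,0,0],"fingers": 1},
    {"travel": [-0.1,0,0.8],"delta_rot": [0,0,0],"fingers": 1},
    {"travel": [-0.1,0,0.8],"delta_rot": [0,0,0],"fingers": 1},
  ],
)

```text
clock: 9.7
tcp_pos: [0.5967, 0.0292, 0.1237]
orientation: [0.07, 0.019, 0.997, 0.001]
wrist_force: [0.5, -0.4, -1.3]
finger_gap: 0.057
grip_force: 32.8
```

Request:
carry_out(
  series=[
    {"travel": [0,0,0.8],"delta_rot": [0,0.35,0],"fingers": 1},
    {"travel": [0,0,0.8],"delta_rot": [0,0.35,0],"fingers": 1},
    {"travel": [0,0,0],"delta_rot": [0,0.35,0],"fingers": 1},
    {"travel": [0,0,0],"delta_rot": [0,0.35,0],"fingers": 1},
    {"travel": [0,0,0],"delta_rot": [0,0,0],"fingers": 1},
  ],
)

```text
clock: 10.32
tcp_pos: [0.5974, 0.0292, 0.1628]
orientation: [0.0, 0.019, 1.0, 0.0]
wrist_force: [-0.6, 0.5, -1.7]
finger_gap: 0.0573
grip_force: 32.8
```

```bash
python3 -c "
from h import *
a=shot('scene','s5')['color'][150:315,280:420,::-1]; b=shot('side','d5')['color'][60:210,260:400,::-1]
o=np.hstack([cv2.resize(x,(400,450),interpolation=2) for x in (a,b)]); cv2.imwrite('pics/v5.png',o)
s=env.get_state(); print(s['tcp_pos'],s['orientation'],s['finger_gap'],s['grip_force'],s['wrist_force'])
"
```

```text
[0.59690406 0.02928039 0.16262407] [1.25142492e-04 1.93730644e-02 9.99812315e-01 6.10141634e-05] 0.05752559728560968 32.82539784908295 [-0.04185005  0.36377038 -0.85476423]
```

View pics/v5.png

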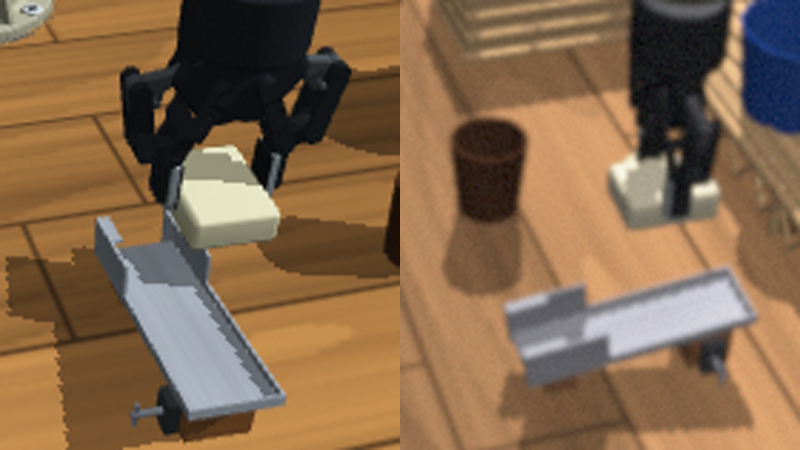

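Soap is held level. I'll carry it to the bowl at (0.490, −0.259).

Request:
carry_out(
  series=[
    {"travel": [-0.2,-0.5,0],"delta_rot": [0,0,0],"fingers": 1},
    {"travel": [-0.36,-0.96,0],"delta_rot": [0,0,0],"fingers": 1},
    {"travel": [-0.36,-0.96,0],"delta_rot": [0,0,0],"fingers": 1},
    {"travel": [-0.36,-0.96,0],"delta_rot": [0,0,0],"fingers": 1},
    {"travel": [-0.36,-0.96,0],"delta_rot": [0,0,0],"fingers": 1},
  ],
)

```text
clock: 11.05
tcp_pos: [0.5549, -0.0806, 0.1628]
orientation: [0.0, 0.02, 1.0, -0.0]
wrist_force: [0.7, 0.7, -1.3]
finger_gap: 0.0572
grip_force: 32.8
```

Request:
carry_out(
  series=[
    {"travel": [-0.36,-0.96,0],"delta_rot": [0,0,0],"fingers": 1},
    {"travel": [-0.36,-0.96,0],"delta_rot": [0,0,0],"fingers": 1},
    {"travel": [-0.36,-0.96,0],"delta_rot": [0,0,0],"fingers": 1},
    {"travel": [-0.36,-0.96,0],"delta_rot": [0,0,0],"fingers": 1},
    {"travel": [-0.36,-0.96,0],"delta_rot": [0,0,0],"fingers": 1},
  ],
)

```text
clock: 11.68
tcp_pos: [0.5098, -0.2004, 0.1628]
orientation: [0.0, 0.02, 1.0, -0.0]
wrist_force: [-0.2, -0.8, -1.8]
finger_gap: 0.0571
grip_force: 32.8
```

Request:
carry_out(
  series=[
    {"travel": [-0.36,-0.96,0],"delta_rot": [0,0,0],"fingers": 1},
    {"travel": [-0.36,-0.96,0],"delta_rot": [0,0,0],"fingers": 1},
    {"travel": [-0.1,-0.46,0],"delta_rot": [0,0,0],"fingers": 1},
    {"travel": [0,0,0],"delta_rot": [0,0,0],"fingers": 1},
  ],
)

```text
clock: 12.18
tcp_pos: [0.4901, -0.2594, 0.1627]
orientation: [0.0, 0.02, 1.0, 0.0]
wrist_force: [-0.1, 1.2, -1.5]
finger_gap: 0.0575
grip_force: 32.8
```

Request:
carry_out(
  series=[
    {"travel": [0,0,-0.8],"delta_rot": [0,0,0],"fingers": 1},
    {"travel": [0,0,-0.8],"delta_rot": [0,0,0],"fingers": 1},
    {"travel": [0,0,-0.8],"delta_rot": [0,0,0],"fingers": 1},
    {"travel": [0,0,-0.8],"delta_rot": [0,0,0],"fingers": 1},
    {"travel": [0,0,0],"delta_rot": [0,0,0],"fingers": 1},
  ],
)

```text
clock: 12.8
tcp_pos: [0.4895, -0.2569, 0.0811]
orientation: [-0.001, 0.019, 1.0, 0.001]
wrist_force: [-0.9, 0.4, -0.0]
finger_gap: 0.0572
grip_force: 32.8
```

```bash
python3 -c "
from h import *
a=shot('scene','s6')['color'][190:310,140:260,::-1]; b=shot('side','d6')['color'][200:320,290:410,::-1]
o=np.hstack([cv2.resize(x,(400,400),interpolation=2) for x in (a,b)]); cv2.imwrite('pics/v6.png',o)
"
```

```text
(no output)
```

View pics/v6.png

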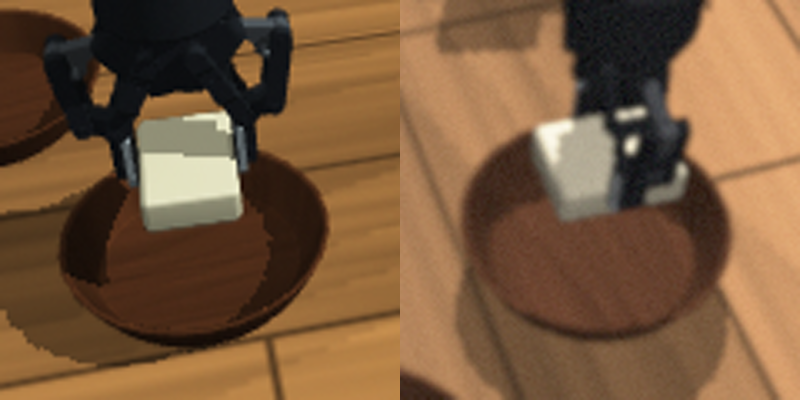

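The soap is centred over the bowl in both views. I'll lower it.

Request:
carry_out(
  series=[
    {"travel": [0,0,-0.8],"delta_rot": [0,0,0],"fingers": 1},
    {"travel": [0,0,-0.8],"delta_rot": [0,0,0],"fingers": 1},
    {"travel": [0,0,-0.6],"delta_rot": [0,0,0],"fingers": 1},
    {"travel": [0,0,-0.32],"delta_rot": [0,0,0],"fingers": 1},
    {"travel": [0,0,0],"delta_rot": [0,0,0],"fingers": 1},
  ],
)

```text
clock: 13.52
tcp_pos: [0.4904, -0.2586, 0.0194]
orientation: [-0.0, 0.019, 1.0, 0.0]
wrist_force: [-0.4, 0.9, -1.7]
finger_gap: 0.0571
grip_force: 32.8
```

Request:
carry_out(
  series=[
    {"travel": [0,0,-0.06],"delta_rot": [0,0,0],"fingers": 1},
    {"travel": [0,0,0],"delta_rot": [0,0,0],"fingers": 1},
  ],
)

```text
clock: 13.78
tcp_pos: [0.4909, -0.259, 0.0186]
orientation: [0.0, 0.019, 1.0, -0.0]
wrist_force: [0.8, 0.6, -1.2]
finger_gap: 0.0574
grip_force: 32.8
```

Request:
carry_out(
  series=[
    {"travel": [0,0,-0.08],"delta_rot": [0,0,0],"fingers": 1},
    {"travel": [0,0,-0.04],"delta_rot": [0,0,0],"fingers": 1},
    {"travel": [0,0,0],"delta_rot": [0,0,0],"fingers": 1},
  ],
)

```text
clock: 14.15
tcp_pos: [0.4904, -0.2587, 0.015]
orientation: [-0.0, 0.019, 1.0, 0.0]
wrist_force: [-0.4, -0.5, -1.4]
finger_gap: 0.0575
grip_force: 32.8
```

Request:
carry_out(
  series=[
    {"travel": [0,0,-0.06],"delta_rot": [0,0,0],"fingers": 1},
    {"travel": [0,0,0],"delta_rot": [0,0,0],"fingers": 1},
  ],
)

```text
clock: 14.4
tcp_pos: [0.4904, -0.2587, 0.0134]
orientation: [-0.0, 0.019, 1.0, 0.0]
wrist_force: [-0.3, -0.3, -2.2]
finger_gap: 0.0573
grip_force: 32.8
```

Request:
carry_out(
  series=[
    {"travel": [0,0,-0.06],"delta_rot": [0,0,0],"fingers": 1},
    {"travel": [0,0,0],"delta_rot": [0,0,0],"fingers": 1},
  ],
)

```text
clock: 14.65
tcp_pos: [0.4906, -0.2588, 0.0127]
orientation: [0.0, 0.019, 1.0, -0.0]
wrist_force: [-2.0, 0.7, 4.5]
finger_gap: 0.0571
grip_force: 33.5
```

Request:
carry_out(
  series=[
    {"travel": [0,0,-0.04],"delta_rot": [0,0,0],"fingers": 1},
    {"travel": [0,0,0],"delta_rot": [0,0,0],"fingers": 1},
  ],
)

```text
clock: 14.9
tcp_pos: [0.4907, -0.2588, 0.0127]
orientation: [0.0, 0.019, 1.0, -0.0]
wrist_force: [-4.5, 2.3, 11.5]
finger_gap: 0.0573
grip_force: 34.5
```

Contact is made. I'll ease the load, open partly, and retreat upward.

Request:
carry_out(
  series=[
    {"travel": [0,0,0.05],"delta_rot": [0,0,0],"fingers": 1},
    {"travel": [0,0,0],"delta_rot": [0,0,0],"fingers": -0.7},
    {"travel": [0,0,0],"delta_rot": [0,0,0],"fingers": -0.7},
    {"travel": [0,0,0],"delta_rot": [0,0,0],"fingers": -0.7},
    {"travel": [0,0,0.3],"delta_rot": [0,0,0],"fingers": -0.7},
  ],
)

```text
clock: 15.52
tcp_pos: [0.49, -0.2584, 0.0194]
orientation: [-0.001, 0.019, 1.0, 0.001]
wrist_force: [0.1, 0.1, -0.2]
finger_gap: 0.0728
grip_force: 0.0
```

Request:
carry_out(
  series=[
    {"travel": [0,0,0.6],"delta_rot": [0,0,0],"fingers": -0.7},
    {"travel": [0,0,0.9],"delta_rot": [0,0,0],"fingers": -0.7},
    {"travel": [0,0,0.9],"delta_rot": [0,0,0],"fingers": -0.7},
    {"travel": [0,0,0.9],"delta_rot": [0,0,0],"fingers": -0.7},
    {"travel": [0,0,0.9],"delta_rot": [0,0,0],"fingers": -0.7},
  ],
)

```text
clock: 16.15
tcp_pos: [0.4908, -0.2589, 0.127]
orientation: [0.001, 0.019, 1.0, -0.0]
wrist_force: [0.6, -0.0, -0.5]
finger_gap: 0.0727
grip_force: 0.0
```

Request:
carry_out(
  series=[
    {"travel": [0,0,0.9],"delta_rot": [0,0,0],"fingers": -0.7},
    {"travel": [0,0,0.9],"delta_rot": [0,0,0],"fingers": -0.7},
    {"travel": [0,0,0],"delta_rot": [0,0,0],"fingers": -0.7},
  ],
)

```text
clock: 16.52
tcp_pos: [0.4919, -0.2597, 0.1728]
orientation: [0.002, 0.019, 1.0, -0.001]
wrist_force: [0.1, -0.7, 0.3]
finger_gap: 0.0724
grip_force: 0.0
```

```bash
python3 -c "
from h import *
a=shot('scene','s7')['color'][190:310,140:260,::-1]; b=shot('side','d7')['color'][70:320,270:410,::-1]
o=np.hstack([cv2.resize(a,(420,560),interpolation=2)[:, :],cv2.resize(b,(320,560),interpolation=2)]); cv2.imwrite('pics/v7.png',o)
"
```

```text
(no output)
```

View pics/v7.png

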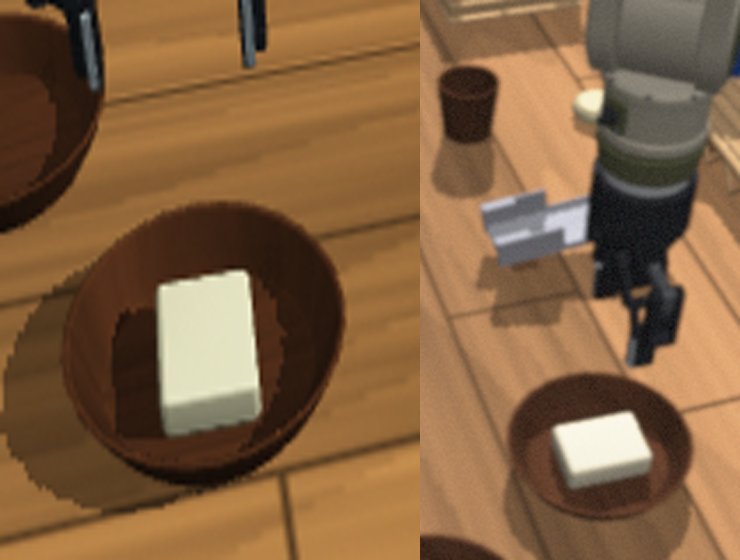

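The soap lies flat in the middle of the bowl, the cup stands undisturbed, and the gripper is clear.

```bash
python3 -c "
from workcell import env
print(env.hand_in())"
```

```text
the job is handed in; nothing more can be done
None
```

I pushed the soap up the chute clear of the lips and tall walls, laid it flat in the bowl farthest to the robot's left without touching the cup, and handed the job in at about 17 s (no verdict came back).

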